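# Index the bench turntable to the square post and set its brake

### The arm

A 6-joint arm with a two-finger parallel gripper is mounted at the origin on a cart in front of the work surface, level with it; the furniture and walls round the work are solid. World frame = base frame: x ahead of the robot, y to its left, z up, the work surface at z = 0. Lengths are in m, angles in rad, forces in N, time in s.
With the tool pointing down it reaches from about 0.3 to 0.875 m from the base axis. Payload 4.2 kg.
Tool frame: the origin (TCP) lies midway between the tips of the shut fingers; the grasp point (between the pads) lies 19 mm behind it; z points along the fingers, y is the direction in which the jaws open and shut (so a half turn about z gives the same grasp; the last joint's range is limited). The gripper opens to 85 mm and grips with 20 to 120 N. Pads are 22 mm wide; open, the fingers measure 114 mm over their backs; the gripper's body (76 mm by 85 mm) begins 54 mm behind the grasp point. The pads swing forward as they close: fully open they stand 13 mm farther back than shut.
Start: joints at [-1.192, 0.32, 1.565, -0, 1.257, -0.02], TCP at [0.223, -0.53, 0.231] pointing down, gripper open.
Joint ranges: [-3.11, 3.11], [-0.84, 2.01], [0.21, 2.61], [-1.34, 4.49], [0.05, 2.63], [-2.56, 2.56]. Speed limits (rad/s): [2.57, 2.57, 3.14, 3.14, 3.14, 3.14].

### API

Orientations are given as a unit quaternion [x, y, z, w].
In Python, from plant import state, grab_frame, calibration, env, models gives the robot as it stands. The module is installed in compiled form; this text tells all that it offers.
- The arm moves only by the tool jog_arm, never from a script. Its argument "motion" is a list of rows, each a list of 5 numbers: the shift along the tool's x, y, z in mm, then the turn about the tool's z in rad, then the closure in counts, from 0 (fully open) to 255 (shut). A call has 1 to 8 rows; each row shifts and turns the pose as measured when the row begins, along the tool's axes as they then stand; what a row does not reach is not made up. A row lasts 1/10 s, in which the tool goes at most 50 mm and 8.59 degrees, less where a joint would pass 70% of its speed; a pose out of reach is approached as far as the arm can. A call with a gripper value outside its range is refused whole. The fingers move at their own pace and stop on an object; the grip force is fixed at half the most. Time passes only in rows, so rows that do not move let the fingers close. It gives the time, the measured TCP pose, the force and the opening at its end, in the units of the state.
- state(): the state, without advancing time (a new reading comes with each control period).
- grab_frame(name): name is "scene" or "top" or "wrist"; returns (picture, depth): 400x640x3 uint8, red, green, blue; 400x640 float32, m along the optical axis (not along the pixel's ray), 0 where there is no reading.
- calibration(name): a dict with "fx", "fy", "cx", "cy" (pixels), "position" and "attitude" of the camera in the world. Camera axes: x right, y down, z forward; pixel columns grow to the right and rows downward; lengths in m; the calibration is good to about 2 mm. A picture is of the moment at which its call begins: read the wrist's pose just before it. calibration takes no time and is no camera call; for the wrist camera it gives the pose at the moment of the call.
- env.sign_off(): hands the job in, once; it reports no verdict.
Trained networks look in the newest picture that a camera, given by its name, has taken for a name from the list of things; names that differ only in an ending like _2 or _b are one class to them, and where a whole thing is asked for, a point or a joint stands for the part that bears it (a point fixed in the world has none). Each returns a list of dicts, best first, with "conf" (0 to 1); they miss things now and then, are a little off and sometimes report something else, mostly with a low value. They report only what shows in the picture. A call takes as long as a camera call.
- models.search_frame(camera, target): "at" ([x, y, z] in m, in the coordinates of the camera as it stood for that picture, good to about 4 mm: the middle of the surface that is visible of it).
- models.masks_of(camera, target): "pixels" (400x640 bool, what is visible of it).
- models.tip_of(camera, target): "at" ([x, y, z] in m, in the coordinates of the camera as it stood for that picture, good to about 4 mm: a listed point, or the origin of a listed thing).
The state is a dict: "time": time; "joint_positions": joint angles; "qvel": joint speeds; "effort": joint torques, N m; "tool_pos": TCP position; "eef_rot": TCP orientation; "ft_force": force on the tool from outside, world axes, zero at the start; "moment": the same for the moment, N m; "width": finger opening in m.
Only numpy, scipy, OpenCV 4.12 (cv2) and the standard library are available. Lean on these libraries where they do the work, as an engineer would, in place of code of your own. Each camera call takes 0.05 s, during which the arm holds its last target.

### The job

Only by pushing with a finger, turn the gear-checking turntable by one of its arms until the tip of its pointer stands over the middle of the square post, and leave it there. Then push the brake lever by its upright knob all the way home to its stop pin, with the pointer still over the square post. Push gently, do not pinch or grip anything, and leave the loose parts round about where they stand.

Things in the scene. Friction and masses are not known exactly. Their poses are not given: they have to be found in the camera images.
- index_table: fixed indexing table: a grey round foot of 216 mm diameter and 14 mm height with a flat 60 mm wide ear reaching to 160 mm from the spindle on its -y side, which lies to the robot's left (the table stands about half a turn round). Origin: centre of the underside, on the spindle axis; z up. The brake lever stands on the ear
- spindle_axis (a point): the vertical turning axis of the rotor, at the height of the arms (75 mm above the desk). Four level arms turn with it, 90 degrees apart: one plain pointed steel rod (the pointer) and three rods with black balls. The hub is 56 mm in diameter; a 72 mm disc (91 to 99 mm above the desk) and a small gear sit on it, top 113 mm above the desk
- pointer_tip (a point): tip of the pointer, a 13 mm thick rod tapering to a point from 66 mm to 95 mm from the spindle axis; moves with the rotor
- ball_1 (a point): centre of the 22 mm black ball on the arm 90 degrees anticlockwise (from above) from the pointer; 88 mm from the axis. The arm is a 13 mm round rod from the hub to the ball. There is free room under the arms for a fingertip down to 55 mm above the desk, posts included
- ball_2 (a point): the same on the arm opposite the pointer
- ball_3 (a point): the same on the arm 90 degrees clockwise from the pointer
- rotor (a joint): angle of the rotor in rad, positive anticlockwise from above; 0 when the pointer lies along the +x axis of index_table. It turns either way without stops in the turns needed, against a light friction of 0.1 N m (about 1.2 N at a ball), and stays where it is left. At the start the pointer is 70 to 180 degrees away from the square post by the shorter way round
- square_post_top (a point): centre of the top face of the square post (24 x 24 mm, its top 52 mm above the desk), the target; fixed on the foot, 95 mm from the spindle axis. The pointer passes about 17 mm above the posts. It may stand at any of the three post places
- round_post_top (a point): centre of the top face of the round post (26 mm in diameter, same height); not the target
- three_sided_post_top (a point): centre of the top face of the three-sided post (same height); not the target
- brake (a joint): angle of the brake lever in rad: 0 fully open, grows as the lever turns clockwise (from above), 1.83 at its stop (home). It starts between 0 and 0.3, moves against a light friction (about 1 N at the knob), stays where it is left. The friction of the rotor does not change with it
- brake_pivot (a point): the vertical turning axis of the brake lever, 70 mm above the desk
- brake_knob (a point): on the axis of the upright black knob of the brake lever, 95 mm above the desk; the knob is 22 mm in diameter, its straight part from 83 to 109 mm, its top 115 mm above the desk, 70 mm from the brake pivot
- sleeve_mid (a point): bystander: centre of a pale steel sleeve, 24 mm in diameter, 52 mm tall, loose, upright beyond the table to the right
- piston_mid (a point): bystander: centre of a purple ribbed piston, 23 mm in diameter, 40 mm tall, loose, upright, left of the table, farther off
- wheel_mid (a point): bystander: centre of a dark spool, 26 mm in diameter, 14 mm tall, loose, left of the table, nearer the robot

How it is judged:
By the outcome, as a careful person would: the job done as asked, in the order asked, and still so for the second after the job is handed in, with the robot touching nothing.
It also fails if it takes over 64 s, if anything falls off the work surface, if the arm or the gripper's body presses on something with over 40 N, if the wrist force passes 120 N, or if a joint passes its speed limit or range.

## Working session

There is one attempt and no reset: what is moved stays moved. The work goes in short steps, Python scripts to look and compute and a tool call to move; the robot and the scene stay as the last step left them, time stands still between calls to the robot, and variables do not carry over. Pictures are saved under pics/ and viewed, and the job is handed in when it is done.

Besides the shell and the picture viewer there is one more tool, called after "Emit:" as name(argument=value, ...), one argument or row to a line, values as JSON. jog_arm: Moves the arm, as the interface text tells. Its arguments: {"type":"object","properties":{"motion":{"type":"array"}},"required":["motion"]}

```bash
mkdir -p pics; cat > h.py <<'E'
import numpy as np,cv2
from scipy.spatial.transform import Rotation as R
from plant import state, grab_frame, calibration, env, models
def cam(n):
    c=calibration(n); a=np.array(c["attitude"])
    M=R.from_quat(a).as_matrix() if a.size==4 else a.reshape(3,3)
    return c,M,np.array(c["position"])
def w(n,p):
    c,M,t=cam(n); return M@np.array(p)+t
def pix(n,P):
    c,M,t=cam(n); q=M.T@(np.array(P)-t); return c["fx"]*q[0]/q[2]+c["cx"],c["fy"]*q[1]/q[2]+c["cy"]
def save(im,f): cv2.imwrite("pics/"+f,im[:,:,::-1])
E
python3 - <<'E'
from h import *
s=state();print(s["time"],s["tool_pos"],s["eef_rot"],s["width"],s["ft_force"])
for n in ("scene","top"):
    im,d=grab_frame(n);save(im,n+"0.png");print(n,calibration(n))
for n in ["index_table","spindle_axis","pointer_tip","ball_1","square_post_top","round_post_top","three_sided_post_top","brake_pivot","brake_knob","sleeve_mid","piston_mid","wheel_mid"]:
    r=models.tip_of("top",n); print(n,[(round(x["conf"],2),w("top",x["at"]).round(3).tolist(),np.round(pix("top",w("top",x["at"])),0).tolist()) for x in r[:3]])
print(state()["time"])
E
```

```text
0.0 [ 0.22309018 -0.5294152   0.23044914] [ 9.80183917e-01  1.98087399e-01 -1.84616739e-04 -9.14972292e-04] 0.08535222098207468 [-0.11761564 -0.66954407 -0.13852349]
scene {'fx': 457.5335953244565, 'fy': 457.5335953244565, 'cx': 317.13552756601774, 'cy': 196.3058350153014, 'position': array([ 0.14375712, -0.96584267,  0.54645572]), 'attitude': array([ 0.83630994, -0.20614344,  0.12765276, -0.4917269 ])}
top {'fx': 413.60689944272013, 'fy': 413.60689944272013, 'cx': 317.6859518032561, 'cy': 199.3530700851618, 'position': array([ 0.37178359, -0.20969264,  0.91753756]), 'attitude': array([ 0.73814613, -0.66666367,  0.07044241, -0.07574765])}
index_table [(0.67, [0.514, -0.276, -0.002], [352.0, 225.0]), (0.49, [0.596, -0.002, 0.019], [235.0, 175.0])]
spindle_axis [(0.63, [0.517, -0.273, 0.072], [354.0, 218.0])]
pointer_tip [(0.75, [0.512, -0.181, 0.072], [309.0, 216.0])]
ball_1 [(0.73, [0.605, -0.274, 0.072], [358.0, 177.0]), (0.66, [0.425, -0.28, 0.072], [354.0, 263.0]), (0.57, [0.522, -0.366, 0.074], [399.0, 220.0])]
square_post_top [(0.45, [0.428, -0.307, 0.05], [366.0, 263.0])]
round_post_top [(0.58, [0.495, -0.372, 0.045], [399.0, 235.0]), (0.46, [0.517, -0.275, 0.072], [355.0, 218.0])]
three_sided_post_top [(0.54, [0.584, -0.34, 0.051], [387.0, 192.0])]
brake_pivot [(0.92, [0.521, -0.142, 0.07], [291.0, 210.0]), (0.72, [0.522, -0.365, 0.072], [399.0, 220.0]), (0.69, [0.587, -0.34, 0.05], [387.0, 191.0])]
brake_knob [(0.56, [0.497, -0.079, 0.092], [258.0, 216.0])]
sleeve_mid [(0.75, [0.645, -0.441, 0.026], [432.0, 173.0])]
piston_mid [(0.64, [0.595, -0.002, 0.016], [235.0, 176.0]), (0.55, [0.518, -0.275, 0.075], [355.0, 218.0])]
wheel_mid [(0.4, [0.412, 0.01, 0.005], [219.0, 257.0])]
0.7
```

View pics/top0.png

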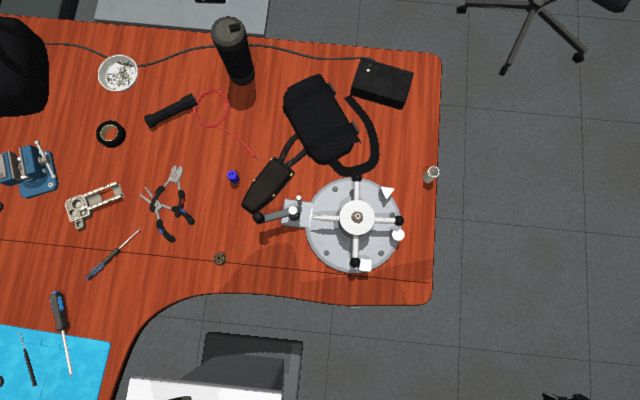

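View pics/scene0.png

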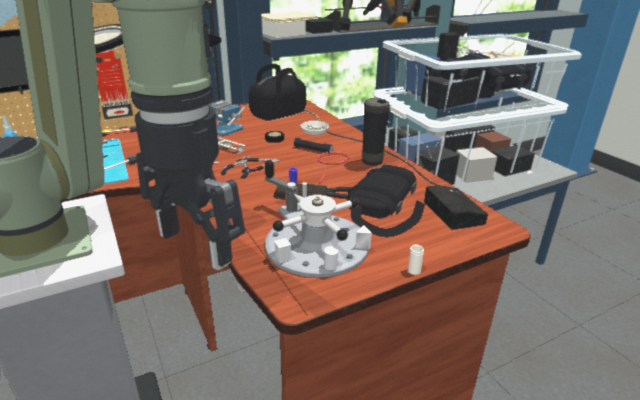

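```bash
python3 -c "
import cv2
a=cv2.imread('pics/top0.png')[130:300,190:460];cv2.imwrite('pics/top0c.png',cv2.resize(a,None,fx=2.9,fy=2.9,interpolation=2))"
```

```text
(no output)
```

View pics/top0c.png

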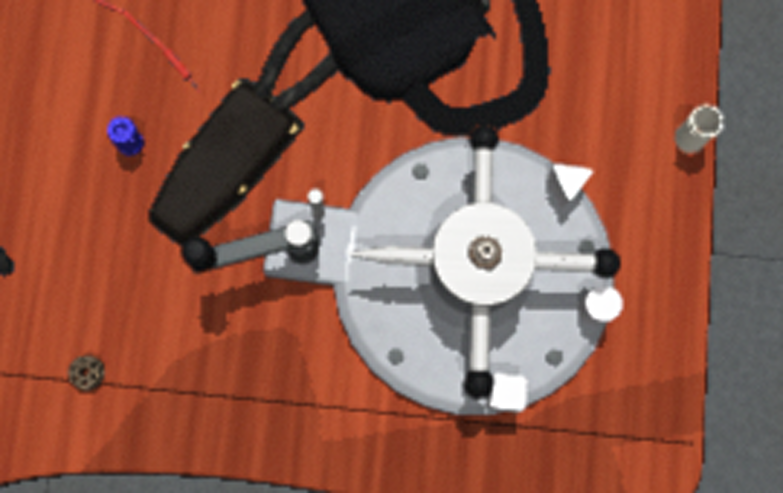

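The top picture shows the pointer pointing left (+y), with its tip near px (310,217). The square post is at (365,265), the spindle at (356,217), the brake pivot at (293,211) and the knob at (258,216). The pointer therefore needs about 108° anticlockwise. I'll push the pointer rod from its +x side.

```bash
cat >> h.py <<'E'
def go(P,yaw=None):
    s=state(); M=R.from_quat(s["eef_rot"]).as_matrix(); d=M.T@(np.array(P)-s["tool_pos"])*1000
    print("t",round(s["time"],2),"pos",np.round(s["tool_pos"],4),"delta tool mm",d.round(1),"F",np.round(s["ft_force"],1),"q",np.round(s["joint_positions"],2)); return d
E
python3 - <<'E'
from h import *
go([0.551,-0.211,0.2])
# heights via top depth
im,d=grab_frame("top"); c,M,t=cam("top")
def at(u,v):
    z=d[v,u]; return (M@np.array([(u-c["cx"])/c["fx"]*z,(v-c["cy"])/c["fy"]*z,z])+t).round(3)
for u,v in [(356,217),(293,211),(298,198),(258,216),(268,180),(315,110),(288,165),(366,265),(257,205),(300,160),(285,160),(250,205),(350,170)]: print(u,v,at(u,v))
E
```

```text
t 0.7 pos [ 0.2233 -0.5299  0.2314] delta tool mm [ 425.8 -166.6   31.3] F [ 0.7 -0.1  0.1] q [-1.19  0.32  1.56  0.    1.26 -0.02]
356 217 [ 0.513 -0.274  0.112]
293 211 [ 0.518 -0.146  0.079]
298 198 [ 0.547 -0.153  0.077]
258 216 [ 0.495 -0.081  0.112]
268 180 [ 0.593 -0.078  0.019]
315 110 [ 0.756 -0.167  0.051]
288 165 [ 0.632 -0.119  0.02 ]
366 265 [ 0.425 -0.307  0.053]
257 205 [ 0.534 -0.06   0.015]
300 160 [ 0.654 -0.143 -0.004]
285 160 [ 0.649 -0.108 -0.001]
250 205 [ 0.532 -0.046  0.019]
350 170 [ 0.638 -0.259  0.008]
```

Emit:
jog_arm(
  motion=[
    [40, -16, 3, 0, 255],
    [43, -17, 3, 0, 255],
    [43, -17, 3, 0, 255],
    [43, -17, 3, 0, 255],
    [43, -17, 3, 0, 255],
    [43, -17, 3, 0, 255],
    [43, -17, 3, 0, 255],
    [43, -17, 3, 0, 255],
  ],
)

```text
time: 1.55
tool_pos: [0.4919, -0.2707, 0.2069]
eef_rot: [0.981, 0.192, 0.001, 0.003]
ft_force: [-0.0, -0.1, -0.3]
width: -0.0002
```

```bash
python3 - <<'E'
from h import *
go([0.551,-0.211,0.2])
E
```

```text
t 1.55 pos [ 0.4919 -0.2707  0.2069] delta tool mm [ 77.2 -33.    6.6] F [-0.  -0.1 -0.3] q [-0.52  0.31  1.64 -0.    1.19  0.66]
```

Emit:
jog_arm(
  motion=[
    [40, -17, 3, 0, 255],
    [37, -16, 3, 0, 255],
    [0, 0, 0, 0, 255],
  ],
)

```text
time: 1.85
tool_pos: [0.5566, -0.2042, 0.2]
eef_rot: [0.981, 0.195, 0.002, 0.003]
ft_force: [-1.0, -0.5, -0.2]
width: -0.0004
```

```bash
python3 - <<'E'
from h import *
go([0.551,-0.211,0.06])
im,d=grab_frame("wrist");save(im,"w1.png");im,d=grab_frame("top");save(im,"t1.png")
for n in ["spindle_axis","pointer_tip","ball_1","square_post_top","brake_pivot","brake_knob"]:
    r=models.tip_of("wrist",n); print(n,[(round(x["conf"],2),w("wrist",x["at"]).round(3).tolist(),np.round(pix("wrist",w("wrist",x["at"])),0).tolist()) for x in r[:3]])
E
```

```text
t 1.85 pos [ 0.5566 -0.2042  0.2   ] delta tool mm [ -8.1   3.3 140. ] F [-1.  -0.5 -0.2] q [-0.37  0.37  1.58 -0.    1.19  0.81]
spindle_axis [(0.89, [0.509, -0.279, 0.075], [372.0, 264.0]), (0.62, [0.641, -0.445, 0.027], [570.0, 187.0])]
pointer_tip [(0.8, [0.506, -0.185, 0.078], [272.0, 230.0])]
ball_1 [(0.87, [0.516, -0.365, 0.081], [462.0, 291.0]), (0.77, [0.6, -0.274, 0.079], [413.0, 169.0]), (0.28, [0.508, -0.182, 0.076], [270.0, 227.0])]
square_post_top []
brake_pivot [(0.72, [0.516, -0.149, 0.072], [238.0, 203.0])]
brake_knob [(0.87, [0.496, -0.084, 0.099], [143.0, 206.0])]
```

View pics/w1.png

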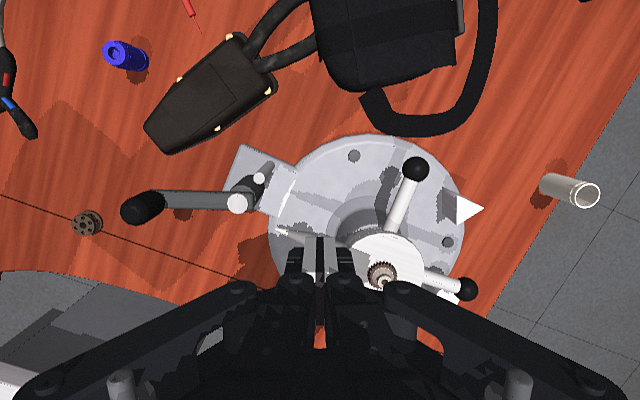

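View pics/t1.png

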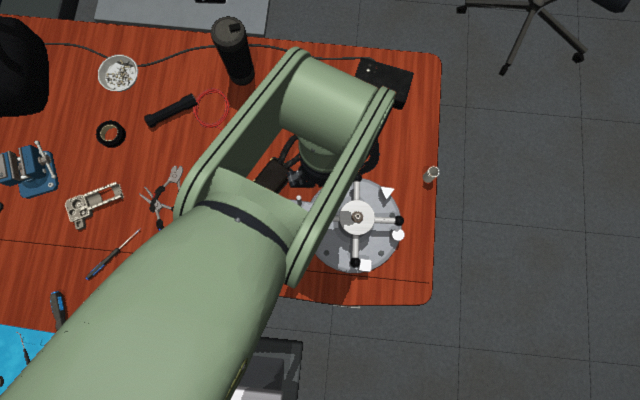

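The wrist picture shows the shut fingertips near (320,245), in the gap between the pointer and the ball_3 arm. The spindle is at about (0.513,-0.276). I'll descend there.

Emit:
jog_arm(
  motion=[
    [-3, 2, 35, 0, 255],
    [-3, 1, 35, 0, 255],
    [-2, 0, 30, 0, 255],
    [0, 0, 25, 0, 255],
    [0, 0, 14, 0, 255],
    [0, 0, 0, 0, 255],
  ],
)

```text
time: 2.85
tool_pos: [0.5462, -0.2217, 0.0608]
eef_rot: [0.982, 0.188, 0.004, 0.006]
ft_force: [-0.1, -0.0, -0.3]
width: -0.0
```

```bash
cat > plan.py <<'E'
from h import *
import sys
C=np.array([0.513,-0.276])
def plan(th0,th1,n,r=0.060,z=0.060,gap=0.0):
    s=state(); M=R.from_quat(s["eef_rot"]).as_matrix()
    p=s["tool_pos"].copy(); go(p)
    for th in np.radians(np.linspace(th0,th1,n)):
        u=np.array([np.cos(th),np.sin(th)]); tt=np.array([-u[1],u[0]])
        h=0.0065+0.011*abs(M[:2,0]@tt)+0.0145*abs(M[:2,1]@tt)+gap
        P=np.r_[C+r*u-h*tt,z]
        print(round(np.degrees(th),1),P.round(3),(M.T@(P-p)*1000).round(1)); p=P
E
python3 - <<'E'
from plan import *
plan(93,201,22)
E
```

```text
t 2.85 pos [ 0.5462 -0.2217  0.0608] delta tool mm [0. 0. 0.] F [-0.1 -0.  -0.3] q [-0.4   0.49  1.77 -0.01  0.87  0.8 ]
93.0 [ 0.531 -0.215  0.06 ] [-11.3 -11.8   0.6]
98.1 [ 0.525 -0.214  0.06 ] [-5.6 -3.6 -0.1]
103.3 [ 0.518 -0.213  0.06 ] [-6.  -3.  -0.1]
108.4 [ 0.511 -0.213  0.06 ] [-6.4 -2.3 -0.1]
113.6 [ 0.505 -0.214  0.06 ] [-5.7 -1.7 -0.1]
118.7 [ 0.501 -0.214  0.06 ] [-4.3 -1.3 -0. ]
123.9 [ 0.496 -0.215  0.06 ] [-4.5 -1.  -0. ]
129.0 [ 0.492 -0.216  0.06 ] [-4.7 -0.7 -0. ]
134.1 [ 0.487 -0.217  0.06 ] [-4.9 -0.3 -0. ]
139.3 [ 0.483 -0.219  0.06 ] [-5.   0.1 -0. ]
144.4 [ 0.478 -0.222  0.06 ] [-5.2  0.6 -0. ]
149.6 [ 0.473 -0.225  0.06 ] [-5.2  1.1 -0. ]
154.7 [ 0.469 -0.228  0.06 ] [-5.2  1.6 -0. ]
159.9 [ 0.465 -0.232  0.06 ] [-5.2  2.2 -0. ]
165.0 [ 0.461 -0.237  0.06 ] [-5.1  2.7  0. ]
170.1 [ 0.458 -0.241  0.06 ] [-4.9  3.3  0. ]
175.3 [ 0.455 -0.247  0.06 ] [-4.6  3.9  0. ]
180.4 [ 0.453 -0.252  0.06 ] [-4.3  4.4  0. ]
185.6 [ 0.451 -0.258  0.06 ] [-3.9  4.9  0. ]
190.7 [ 0.45  -0.265  0.06 ] [-3.4  5.4  0.1]
195.9 [ 0.449 -0.271  0.06 ] [-2.9  5.8  0.1]
201.0 [ 0.449 -0.278  0.06 ] [-2.3  6.2  0.1]
```

Emit:
jog_arm(
  motion=[
    [-3, -7, 0, 0, 255],
    [-5, -5, 0, 0, 255],
    [-4, -2, 0, 0, 255],
    [-5, -3, 0, 0, 255],
    [-6, -3, 0, 0, 255],
    [-6, -2, 0, 0, 255],
    [-6, -2, 0, 0, 255],
    [-5, -1, 0, 0, 255],
  ],
)

```text
time: 3.65
tool_pos: [0.5013, -0.2152, 0.0657]
eef_rot: [0.982, 0.187, 0.011, 0.01]
ft_force: [2.9, -0.6, -0.8]
width: 0.0001
```

```bash
python3 - <<'E'
from plan import *
plan(118.7,201,17)
im,d=grab_frame("wrist");save(im,"w2.png")
for n in ["spindle_axis","pointer_tip","ball_1"]:
    r=models.tip_of("wrist",n); print(n,[(round(x["conf"],2),w("wrist",x["at"]).round(3).tolist(),np.round(pix("wrist",w("wrist",x["at"])),0).tolist()) for x in r[:4]])
E
```

```text
t 3.65 pos [ 0.5013 -0.2152  0.0657] delta tool mm [0. 0. 0.] F [ 2.9 -0.6 -0.8] q [-0.42  0.42  1.88 -0.01  0.81  0.77]
118.7 [ 0.501 -0.214  0.06 ] [ 0.1 -1.2  5.7]
123.8 [ 0.496 -0.215  0.06 ] [-4.5 -1.  -0.1]
129.0 [ 0.492 -0.216  0.06 ] [-4.7 -0.7 -0.1]
134.1 [ 0.487 -0.217  0.06 ] [-4.9 -0.3 -0.1]
139.3 [ 0.483 -0.219  0.06 ] [-5.   0.1 -0.1]
144.4 [ 0.478 -0.222  0.06 ] [-5.2  0.6 -0.1]
149.6 [ 0.473 -0.225  0.06 ] [-5.2  1.1 -0.1]
154.7 [ 0.469 -0.228  0.06 ] [-5.2  1.6 -0.1]
159.8 [ 0.465 -0.232  0.06 ] [-5.2  2.2 -0. ]
165.0 [ 0.461 -0.237  0.06 ] [-5.1  2.7 -0. ]
170.1 [ 0.458 -0.241  0.06 ] [-4.9  3.3 -0. ]
175.3 [ 0.455 -0.247  0.06 ] [-4.6  3.9  0. ]
180.4 [ 0.453 -0.252  0.06 ] [-4.3  4.4  0. ]
185.6 [ 0.451 -0.258  0.06 ] [-3.9  4.9  0. ]
190.7 [ 0.45  -0.265  0.06 ] [-3.4  5.4  0.1]
195.9 [ 0.449 -0.271  0.06 ] [-2.9  5.8  0.1]
201.0 [ 0.449 -0.278  0.06 ] [-2.3  6.2  0.1]
spindle_axis [(0.78, [0.515, -0.274, 0.074], [450.0, 279.0])]
pointer_tip []
ball_1 [(0.62, [0.592, -0.229, 0.075], [440.0, 76.0])]
```

View pics/w2.png

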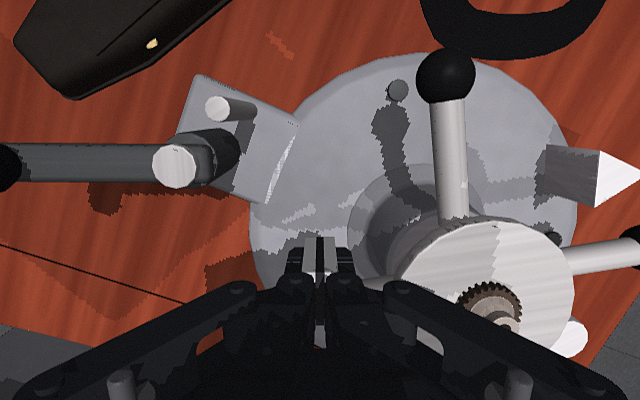

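The wrist picture confirms the rotor turning: ball_3 is now at (445,75), which puts the pointer at about 120°. I'll continue, correcting the z creep.

Emit:
jog_arm(
  motion=[
    [-4, -2, 4, 0, 255],
    [-5, -1, 3, 0, 255],
    [-5, -1, 1, 0, 255],
    [-5, 0, 1, 0, 255],
    [-5, 1, 1, 0, 255],
    [-5, 1, 1, 0, 255],
    [-5, 2, 1, 0, 255],
    [-5, 2, 1, 0, 255],
  ],
)

```text
time: 4.65
tool_pos: [0.4641, -0.2318, 0.0506]
eef_rot: [0.982, 0.187, 0.011, 0.01]
ft_force: [1.7, 0.0, 0.2]
width: -0.0001
```

```bash
python3 - <<'E'
from plan import *
plan(160,201,9)
print(state()["eef_rot"])
im,d=grab_frame("wrist");save(im,"w3.png")
for n in ["spindle_axis","pointer_tip","ball_1"]:
    r=models.tip_of("wrist",n); print(n,[(round(x["conf"],2),w("wrist",x["at"]).round(3).tolist(),np.round(pix("wrist",w("wrist",x["at"])),0).tolist()) for x in r[:4]])
E
```

```text
t 4.65 pos [ 0.4641 -0.2318  0.0506] delta tool mm [0. 0. 0.] F [1.7 0.  0.2] q [-0.48  0.41  1.96 -0.    0.75  0.71]
160.0 [ 0.465 -0.232  0.06 ] [ 0.8  1.  -9.3]
165.1 [ 0.461 -0.237  0.06 ] [-5.1  2.7 -0. ]
170.2 [ 0.458 -0.242  0.06 ] [-4.9  3.3 -0. ]
175.4 [ 0.455 -0.247  0.06 ] [-4.6  3.9  0. ]
180.5 [ 0.453 -0.253  0.06 ] [-4.3  4.4  0. ]
185.6 [ 0.451 -0.259  0.06 ] [-3.9  4.9  0. ]
190.8 [ 0.45  -0.265  0.06 ] [-3.4  5.4  0.1]
195.9 [ 0.449 -0.271  0.06 ] [-2.9  5.8  0.1]
201.0 [ 0.449 -0.278  0.06 ] [-2.3  6.2  0.1]
[0.98222083 0.18714589 0.01126887 0.00957451]
spindle_axis []
pointer_tip [(0.94, [0.428, -0.237, 0.079], [301.0, 361.0])]
ball_1 [(0.94, [0.548, -0.193, 0.078], [305.0, 27.0]), (0.89, [0.483, -0.358, 0.076], [609.0, 338.0])]
```

TCP sank to 50.6 mm, which is too low for passing a post, so I'll lift before pushing on.

Emit:
jog_arm(
  motion=[
    [0, 0, -9, 0, 255],
    [0, 0, -2, 0, 255],
    [-4, 2, 0, 0, 255],
    [-5, 3, 0, 0, 255],
    [0, 0, 0, 0, 255],
  ],
)

```text
time: 5.35
tool_pos: [0.4567, -0.2395, 0.0624]
eef_rot: [0.982, 0.187, 0.011, 0.009]
ft_force: [-0.3, 0.6, 0.3]
width: -0.0001
```

```bash
python3 - <<'E'
from plan import *
plan(170,201,7)
im,d=grab_frame("wrist");save(im,"w3.png")
for n in ["pointer_tip","ball_1","square_post_top"]:
    r=models.tip_of("wrist",n); print(n,[(round(x["conf"],2),w("wrist",x["at"]).round(3).tolist(),np.round(pix("wrist",w("wrist",x["at"])),0).tolist()) for x in r[:4]])
E
```

```text
t 5.35 pos [ 0.4567 -0.2395  0.0624] delta tool mm [0. 0. 0.] F [-0.3  0.6  0.3] q [-0.51  0.39  1.95 -0.    0.78  0.69]
170.0 [ 0.458 -0.241  0.06 ] [0.6 2.2 2.4]
175.2 [ 0.455 -0.247  0.06 ] [-4.7  3.9  0. ]
180.3 [ 0.453 -0.252  0.06 ] [-4.3  4.4  0. ]
185.5 [ 0.451 -0.258  0.06 ] [-3.9  4.9  0. ]
190.7 [ 0.45  -0.265  0.06 ] [-3.4  5.4  0.1]
195.8 [ 0.449 -0.271  0.06 ] [-2.9  5.8  0.1]
201.0 [ 0.449 -0.278  0.06 ] [-2.3  6.2  0.1]
pointer_tip [(0.89, [0.423, -0.249, 0.077], [313.0, 339.0])]
ball_1 [(0.84, [0.497, -0.362, 0.076], [607.0, 281.0]), (0.64, [0.536, -0.188, 0.079], [269.0, 33.0])]
square_post_top []
```

View pics/w3.png

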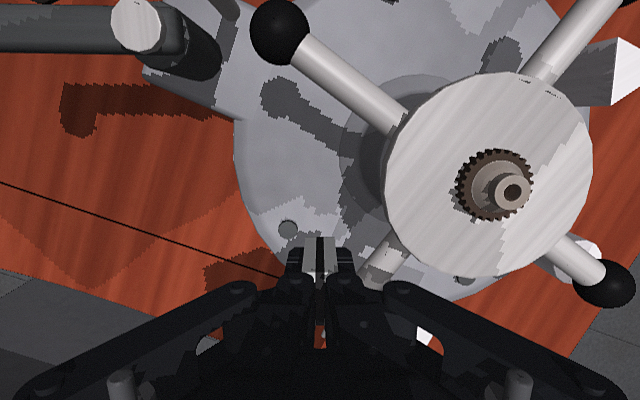

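Emit:
jog_arm(
  motion=[
    [-3, 4, 1, 0, 255],
    [-4, 4, 1, 0, 255],
    [-4, 4, 0, 0, 255],
    [-4, 5, 0, 0, 255],
    [-3, 5, 0, 0, 255],
    [0, 0, 0, 0, 255],
  ],
)

```text
time: 6.15
tool_pos: [0.4472, -0.2678, 0.0598]
eef_rot: [0.982, 0.187, 0.01, 0.008]
ft_force: [0.4, 0.7, -0.1]
width: -0.0001
```

```bash
python3 - <<'E'
from plan import *
plan(190,201,3)
im,d=grab_frame("wrist");save(im,"w4.png");im,d=grab_frame("scene");save(im,"s4.png")
for c,n in [("wrist","pointer_tip"),("wrist","ball_1"),("wrist","spindle_axis"),("scene","pointer_tip"),("scene","ball_1"),("scene","square_post_top"),("scene","spindle_axis")]:
    r=models.tip_of(c,n); print(c,n,[(round(x["conf"],2),w(c,x["at"]).round(3).tolist(),np.round(np.degrees(np.arctan2(*(w(c,x["at"])[:2]-C)[::-1])))) for x in r[:4]])
E
```

```text
t 6.15 pos [ 0.4472 -0.2678  0.0598] delta tool mm [0. 0. 0.] F [ 0.4  0.7 -0.1] q [-0.56  0.4   1.94  0.    0.78  0.63]
190.0 [ 0.45  -0.264  0.06 ] [ 4.  -2.7 -0.2]
195.5 [ 0.449 -0.271  0.06 ] [-3.1  6.2  0.1]
201.0 [ 0.449 -0.278  0.06 ] [-2.5  6.6  0.1]
wrist pointer_tip []
wrist ball_1 [(0.79, [0.504, -0.188, 0.074], np.float64(96.0)), (0.64, [0.535, -0.365, 0.075], np.float64(-76.0))]
wrist spindle_axis [(0.72, [0.517, -0.276, 0.076], np.float64(-3.0))]
scene pointer_tip [(0.68, [0.426, -0.292, 0.073], np.float64(-170.0))]
scene ball_1 [(0.93, [0.501, -0.183, 0.074], np.float64(97.0)), (0.92, [0.602, -0.261, 0.074], np.float64(10.0)), (0.63, [0.532, -0.367, 0.075], np.float64(-78.0))]
scene square_post_top [(0.59, [0.428, -0.303, 0.05], np.float64(-162.0))]
scene spindle_axis [(0.69, [0.517, -0.277, 0.069], np.float64(-17.0))]
```

View pics/s4.png

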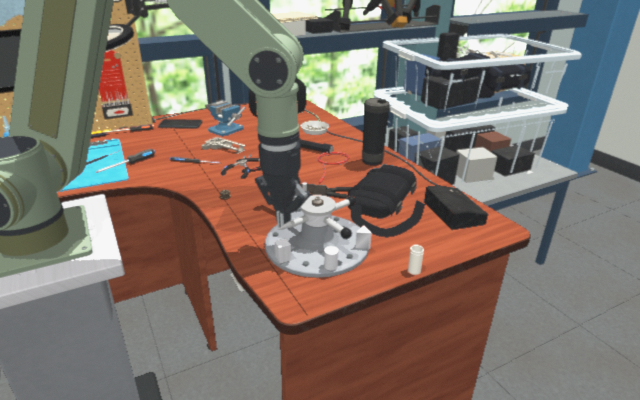

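Emit:
jog_arm(
  motion=[
    [-2, 3, 0, 0, 255],
    [-1, 3, 0, 0, 255],
    [0, 0, 0, 0, 255],
  ],
)

```text
time: 6.9
tool_pos: [0.4469, -0.2731, 0.0599]
eef_rot: [0.982, 0.188, 0.01, 0.007]
ft_force: [-0.1, 0.3, 0.4]
width: 0.0002
```

```bash
python3 - <<'E'
from plan import *
plan(195,201,2)
im,d=grab_frame("wrist");save(im,"w5.png");im,d=grab_frame("scene");save(im,"s5.png")
for c,n in [("wrist","ball_1"),("wrist","spindle_axis"),("scene","pointer_tip"),("scene","ball_1"),("scene","square_post_top"),("scene","round_post_top"),("scene","three_sided_post_top")]:
    r=models.tip_of(c,n); print(c,n,[(round(x["conf"],2),w(c,x["at"]).round(3).tolist(),np.round(np.degrees(np.arctan2(*(w(c,x["at"])[:2]-C)[::-1])))) for x in r[:4]])
a=cv2.imread('pics/s5.png')[180:280,250:390];cv2.imwrite('pics/s5c.png',cv2.resize(a,None,fx=5,fy=5,interpolation=2))
E
```

```text
t 6.9 pos [ 0.4469 -0.2731  0.0599] delta tool mm [0. 0. 0.] F [-0.1  0.3  0.4] q [-0.57  0.4   1.93  0.    0.78  0.62]
195.0 [ 0.449 -0.27   0.06 ] [ 3.3 -1.9 -0.1]
201.0 [ 0.449 -0.278  0.06 ] [-2.7  7.2  0.1]
wrist ball_1 [(0.62, [0.54, -0.363, 0.076], np.float64(-73.0))]
wrist spindle_axis [(0.81, [0.515, -0.275, 0.073], np.float64(30.0))]
scene pointer_tip [(0.6, [0.425, -0.297, 0.073], np.float64(-166.0))]
scene ball_1 [(0.94, [0.602, -0.256, 0.073], np.float64(12.0)), (0.93, [0.536, -0.363, 0.073], np.float64(-75.0)), (0.58, [0.498, -0.187, 0.075], np.float64(100.0))]
scene square_post_top [(0.64, [0.495, -0.186, 0.073], np.float64(102.0)), (0.56, [0.433, -0.305, 0.048], np.float64(-160.0))]
scene round_post_top [(0.63, [0.497, -0.368, 0.049], np.float64(-100.0))]
scene three_sided_post_top [(0.72, [0.589, -0.342, 0.047], np.float64(-41.0))]
```

View pics/s5c.png

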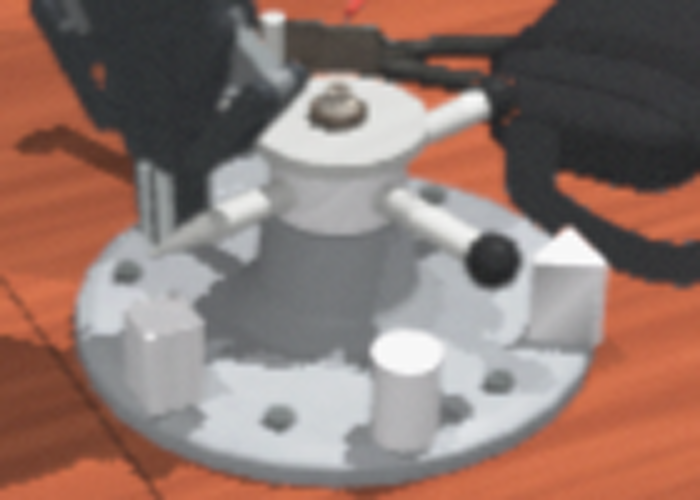

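Emit:
jog_arm(
  motion=[
    [2, -5, 0, 0, 255],
    [-5, -10, -10, 0, 255],
    [-10, -5, -40, 0, 255],
    [-20, 0, -45, 0, 255],
    [-35, 0, -30, 0, 255],
    [-40, 0, 0, 0, 255],
    [-30, 0, 0, 0, 255],
    [0, 0, 0, 0, 255],
  ],
)

```text
time: 8.15
tool_pos: [0.3015, -0.3002, 0.1905]
eef_rot: [0.982, 0.191, 0.009, 0.009]
ft_force: [1.0, 0.1, -0.3]
width: -0.0004
```

```bash
cat > look.py <<'E'
from plan import *
import sys
tag=sys.argv[1]
ang=lambda p: round(float(np.degrees(np.arctan2(p[1]-C[1],p[0]-C[0]))%360),1)
for c in sys.argv[2:]:
    im,d=grab_frame(c);save(im,c[0]+tag+".png")
    for n in ["pointer_tip","ball_1","square_post_top","round_post_top","three_sided_post_top","spindle_axis","brake_pivot","brake_knob"]:
        r=models.tip_of(c,n); print(c,n,[(round(x["conf"],2),w(c,x["at"]).round(3).tolist(),ang(w(c,x["at"])),np.round(pix(c,w(c,x["at"])),0).tolist()) for x in r[:3]])
go(state()["tool_pos"])
E
python3 look.py 6 wrist top
```

```text
wrist pointer_tip [(0.9, [0.426, -0.296, 0.073], 192.7, [373.0, 45.0])]
wrist ball_1 []
wrist square_post_top [(0.77, [0.432, -0.306, 0.054], 200.2, [383.0, 48.0])]
wrist round_post_top []
wrist three_sided_post_top []
wrist spindle_axis []
wrist brake_pivot []
wrist brake_knob []
top pointer_tip [(0.95, [0.425, -0.299, 0.073], 194.7, [363.0, 264.0])]
top ball_1 [(0.93, [0.603, -0.256, 0.072], 12.5, [349.0, 177.0]), (0.84, [0.533, -0.361, 0.073], 283.5, [397.0, 215.0]), (0.8, [0.493, -0.194, 0.073], 104.0, [315.0, 226.0])]
top square_post_top [(0.55, [0.426, -0.303, 0.05], 197.0, [364.0, 265.0]), (0.52, [0.602, -0.259, 0.074], 11.0, [351.0, 178.0])]
top round_post_top []
top three_sided_post_top [(0.58, [0.585, -0.341, 0.049], 317.8, [387.0, 192.0])]
top spindle_axis [(0.75, [0.518, -0.275, 0.072], 8.2, [355.0, 218.0])]
top brake_pivot [(0.95, [0.525, -0.145, 0.069], 84.8, [293.0, 208.0]), (0.68, [0.52, -0.274, 0.072], 19.9, [354.0, 217.0])]
top brake_knob [(0.67, [0.498, -0.075, 0.092], 94.3, [257.0, 216.0])]
t 9.05 pos [ 0.3044 -0.3004  0.1894] delta tool mm [0. 0. 0.] F [0.2 0.6 0.1] q [-0.81  0.11  1.96  0.01  1.05  0.37]
```

View pics/w6.png

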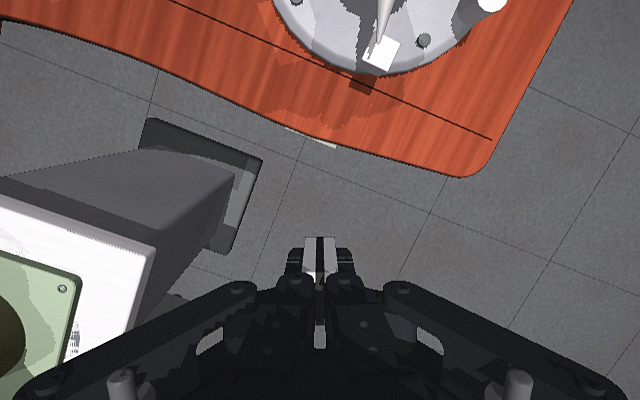

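View pics/t6.png

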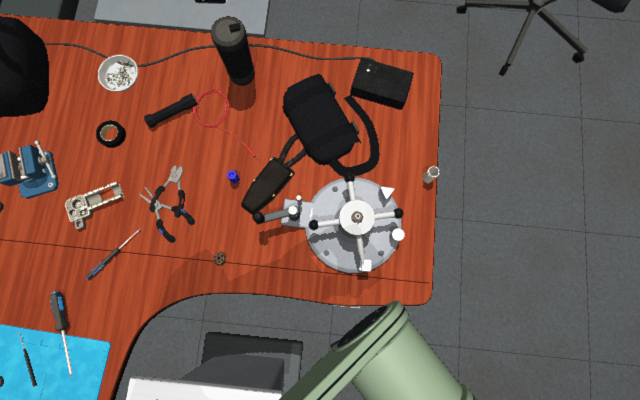

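```bash
python3 - <<'E'
import cv2
a=cv2.imread('pics/w6.png')[0:90,310:450];cv2.imwrite('pics/w6c.png',cv2.resize(a,None,fx=5,fy=5,interpolation=2))
a=cv2.imread('pics/t6.png')[165:285,280:420];cv2.imwrite('pics/t6c.png',cv2.resize(a,None,fx=5,fy=5,interpolation=2))
E
```

```text
(no output)
```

View pics/w6c.png

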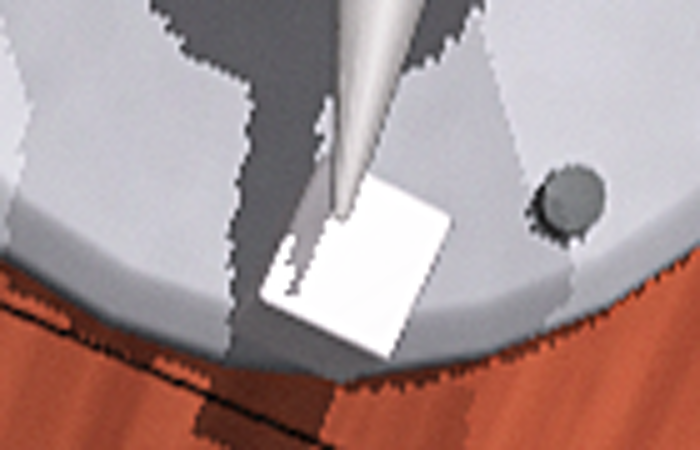

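View pics/t6c.png

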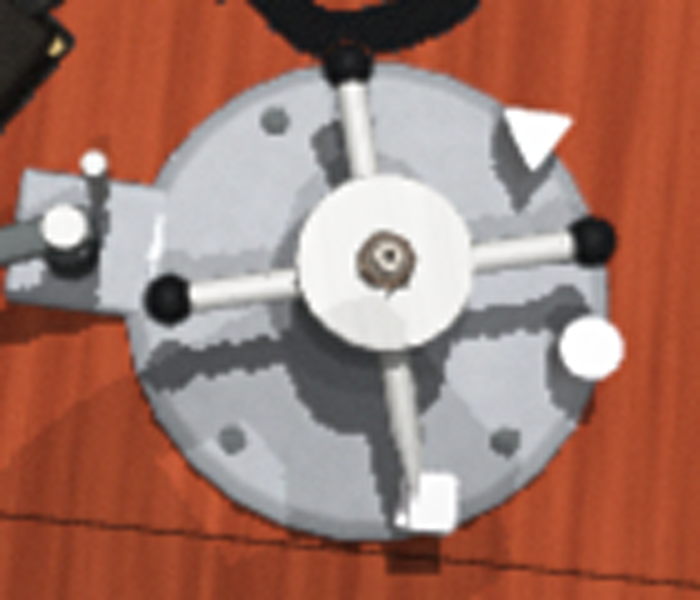

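```bash
cat >> h.py <<'E'
def ray(n,u,v,z):
    c,M,t=cam(n); d=M@np.array([(u-c["cx"])/c["fx"],(v-c["cy"])/c["fy"],1]); return (t+d*(z-t[2])/d[2])
E
python3 - <<'E'
from h import *
sq=ray("wrist",381.2,51.7,.052);tp=ray("wrist",378.6,43,.075);print("wrist",sq,tp,sq-tp)
f=lambda u,v,z: ray("top",280+u/5,165+v/5,z)
b3,b... if False else None
E
python3 - <<'E'
from h import *
f=lambda u,v,z: ray("top",280+(u+.0)/5,165+v/5,z)[:2]
B=[f(347,63,.075),f(592,240,.075),f(168,299,.075)]  # ball2, ball1, ball3
c1=(B[1]+B[2])/2; hub=f(388,257,.113); sq=f(433,503,.052); rd=f(592,348,.052)
print(B,"c",c1,"hub",hub,"sq",sq,"round",rd)
a=lambda v:np.degrees(np.arctan2(v[1],v[0]))%360
for c in (c1,hub): print([a(B[0]-c)-180,a(B[1]-c)-90,a(B[2]-c)+90],"sq",a(sq-c),np.linalg.norm(sq-c),"rd",a(rd-c),np.linalg.norm(rd-c))
print(a(B[1]-B[2])-90)
E
```

```text
[array([ 0.60163013, -0.25596612]), array([ 0.5365745 , -0.36328655]), array([ 0.49425606, -0.19133353])] c [ 0.51541528 -0.27731004] hub [ 0.514162   -0.27671944] sq [ 0.4240224  -0.30873595] round [ 0.49504477 -0.37030061]
[np.float64(-166.0950541392694), np.float64(193.82599605880222), np.float64(193.8259960588023)] sq 198.97579555995245 0.09664495730914603 rd 257.64396320387243 0.09519561668765701
[np.float64(-166.65240692402654), np.float64(194.51534311111874), np.float64(193.12292168327514)] sq 199.55443029347657 0.09565670086799417 rd 258.4541933098587 0.09551389542491881
193.82599605880228  File "<stdin>", line 4
    b3,b... if False else None
        ^^^
SyntaxError: invalid syntax
```

Pointer at 193.8°, square post at 199.2°, so it needs about 5.4° more. I'll come back to the same side of the rod and nudge.

```bash
python3 - <<'E'
from h import *
go([0.446,-0.250,0.15])
E
```

```text
t 9.05 pos [ 0.3044 -0.3004  0.1894] delta tool mm [149.5   6.   41.9] F [0.2 0.6 0.1] q [-0.81  0.11  1.96  0.01  1.05  0.37]
```

Emit:
jog_arm(
  motion=[
    [45, 1, 5, 0, 255],
    [45, 1, 5, 0, 255],
    [40, 2, 15, 0, 255],
    [20, 2, 15, 0, 255],
    [0, 0, 0, 0, 255],
    [0, 0, 0, 0, 255],
  ],
)

```text
time: 9.65
tool_pos: [0.4514, -0.2502, 0.1515]
eef_rot: [0.982, 0.19, 0.01, 0.01]
ft_force: [-0.0, 0.5, -0.1]
width: 0.0
```

```bash
python3 - <<'E'
from h import *
go([0.446,-0.252,0.06])
E
```

```text
t 9.65 pos [ 0.4514 -0.2502  0.1515] delta tool mm [-7.2 -2.4 91.4] F [-0.   0.5 -0.1] q [-0.53  0.28  1.84 -0.    0.99  0.66]
```

Emit:
jog_arm(
  motion=[
    [-2, -8, 30, 0, 255],
    [-2, -2, 30, 0, 255],
    [0, 0, 20, 0, 255],
    [0, 0, 10, 0, 255],
    [0, 0, 0, 0, 255],
  ],
)

```text
time: 10.15
tool_pos: [0.4436, -0.2472, 0.0632]
eef_rot: [0.982, 0.188, 0.012, 0.013]
ft_force: [0.1, -0.4, 0.3]
width: 0.0001
```

```bash
python3 - <<'E'
from h import *
go([0.447,-0.268,0.06])
go([0.447,-0.2795,0.06])
E
```

```text
t 10.15 pos [ 0.4436 -0.2472  0.0632] delta tool mm [-4.6 20.4  3.7] F [ 0.1 -0.4  0.3] q [-0.53  0.37  1.97 -0.    0.76  0.67]
t 10.15 pos [ 0.4436 -0.2472  0.0632] delta tool mm [-8.9 31.1  4. ] F [ 0.1 -0.4  0.3] q [-0.53  0.37  1.97 -0.    0.76  0.67]
```

Emit:
jog_arm(
  motion=[
    [-2, 8, 1, 0, 255],
    [-2, 8, 1, 0, 255],
    [-1, 4, 1, 0, 255],
    [-1, 3, 0, 0, 255],
    [-1, 3, 0, 0, 255],
    [0, 0, 0, 0, 255],
    [0, 0, 0, 0, 255],
  ],
)

```text
time: 10.85
tool_pos: [0.4484, -0.2786, 0.0649]
eef_rot: [0.982, 0.187, 0.015, 0.015]
ft_force: [0.5, 0.1, -0.3]
width: -0.0
```

```bash
python3 - <<'E'
from h import *
go([0.447,-0.2795,0.06])
E
```

```text
t 10.85 pos [ 0.4484 -0.2786  0.0649] delta tool mm [-1.7  0.2  4.9] F [ 0.5  0.1 -0.3] q [-0.58  0.39  1.93 -0.    0.77  0.62]
```

Emit:
jog_arm(
  motion=[
    [2, -6, 0, 0, 255],
    [-3, -8, -10, 0, 255],
    [-10, -2, -40, 0, 255],
    [-20, 0, -45, 0, 255],
    [-30, 0, -30, 0, 255],
    [-35, 0, 0, 0, 255],
    [0, 0, 0, 0, 255],
    [0, 0, 0, 0, 255],
  ],
)

```text
time: 11.65
tool_pos: [0.3446, -0.2926, 0.1956]
eef_rot: [0.982, 0.189, 0.015, 0.017]
ft_force: [0.3, 0.0, 0.0]
width: 0.0001
```

```bash
python3 look.py 7 wrist top; python3 - <<'E'
import cv2
a=cv2.imread('pics/w7.png')[0:120,310:470];cv2.imwrite('pics/w7c.png',cv2.resize(a,None,fx=5,fy=5,interpolation=2))
a=cv2.imread('pics/t7.png')[165:285,280:420];cv2.imwrite('pics/t7c.png',cv2.resize(a,None,fx=5,fy=5,interpolation=2))
E
```

```text
wrist pointer_tip [(0.88, [0.424, -0.305, 0.075], 198.1, [366.0, 110.0])]
wrist ball_1 []
wrist square_post_top [(0.87, [0.431, -0.307, 0.053], 200.5, [367.0, 104.0]), (0.6, [0.427, -0.303, 0.076], 197.6, [366.0, 106.0])]
wrist round_post_top [(0.88, [0.497, -0.365, 0.049], 260.0, [462.0, 55.0])]
wrist three_sided_post_top []
wrist spindle_axis []
wrist brake_pivot []
wrist brake_knob []
top pointer_tip [(0.65, [0.424, -0.307, 0.072], 199.1, [367.0, 265.0])]
top ball_1 [(0.86, [0.486, -0.197, 0.071], 108.7, [316.0, 229.0]), (0.84, [0.6, -0.249, 0.072], 17.0, [346.0, 179.0]), (0.77, [0.54, -0.357, 0.072], 288.1, [395.0, 212.0])]
top square_post_top [(0.58, [0.428, -0.306, 0.052], 199.1, [365.0, 264.0])]
top round_post_top [(0.57, [0.495, -0.373, 0.051], 259.7, [399.0, 235.0]), (0.15, [0.523, -0.141, 0.068], 85.9, [291.0, 209.0])]
top three_sided_post_top [(0.69, [0.582, -0.338, 0.051], 318.1, [386.0, 193.0])]
top spindle_axis [(0.67, [0.517, -0.272, 0.072], 45.4, [354.0, 218.0])]
top brake_pivot []
top brake_knob [(0.55, [0.495, -0.077, 0.093], 95.1, [257.0, 217.0]), (0.51, [0.426, -0.303, 0.05], 197.1, [364.0, 265.0])]
t 12.55 pos [ 0.3447 -0.2928  0.1945] delta tool mm [0. 0. 0.] F [0.1 0.2 0. ] q [-0.73  0.13  1.91  0.    1.05  0.45]
```

View pics/w7c.png

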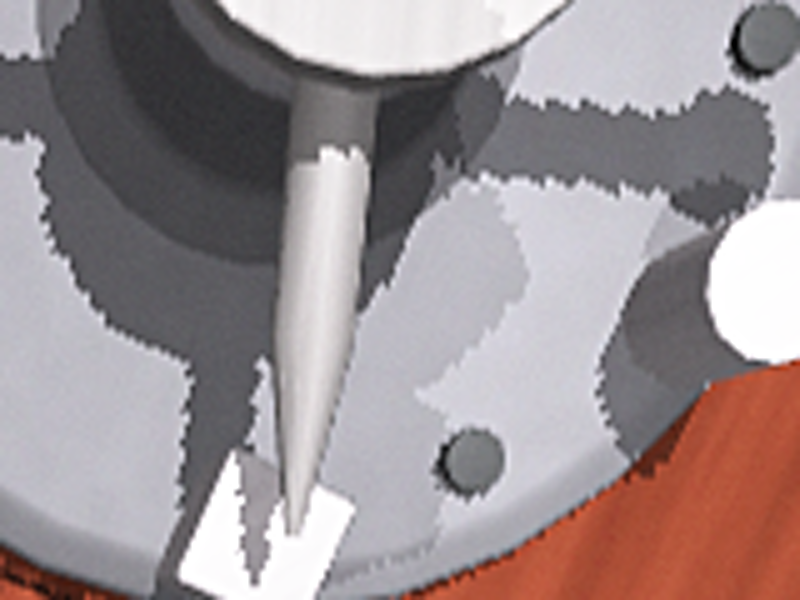

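View pics/t7c.png

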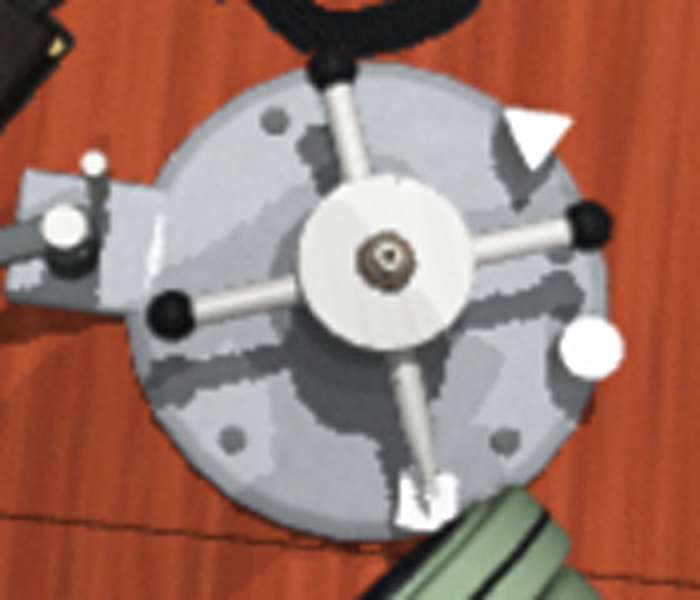

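```bash
python3 - <<'E'
from h import *
g=lambda u,v,z: ray("wrist",310+u/5,v/5,z)[:2]
sqw=g(267.5,542.5,.052);tp=g(292,536,.075);print("wrist sq",sqw,"tip",tp,"sq-tip mm",(sqw-tp)*1000)
f=lambda u,v,z: ray("top",280+u/5,165+v/5,z)[:2]
B=[f(332,70,.075),f(589,224,.075),f(170,315,.075)]
c1=(B[1]+B[2])/2; hub=f(388,259,.113); sq=f(428,502,.052)
a=lambda v:np.degrees(np.arctan2(v[1],v[0]))%360
print(B,c1,hub)
for c in (c1,hub): print("ptr",[a(B[0]-c)-180,a(B[1]-c)-90,a(B[2]-c)+90],"sq top",a(sq-c),np.linalg.norm(sq-c),"sq wrist",a(sqw-c),np.linalg.norm(sqw-c),"tip wrist",a(tp-c),np.linalg.norm(tp-c))
E
python3 -c "
import cv2
a=cv2.imread('pics/t7.png')[245:285,345:385];cv2.imwrite('pics/t7d.png',cv2.resize(a,None,fx=14,fy=14,interpolation=0))"
```

```text
wrist sq [ 0.42598846 -0.30656169] tip [ 0.42643413 -0.30630807] sq-tip mm [-0.44566901 -0.25362047]
[array([ 0.59795363, -0.24994629]), array([ 0.54316904, -0.36163721]), array([ 0.48775165, -0.19283355])] [ 0.51546034 -0.27723538] [ 0.51336584 -0.27678448]
ptr [np.float64(-161.69558865873137), np.float64(198.1747485695937), np.float64(198.17474856959373)] sq top 197.8657172403106 0.09586230989201132 sq wrist 198.1476546819242 0.09415545515614199 tip wrist 198.08513393421993 0.09365301642967681
ptr [np.float64(-162.39669730672847), np.float64(199.35303078941712), np.float64(196.9674256764146)] sq top 198.51888547479388 0.09401324707953879 sq wrist 198.81851990624932 0.09231190732881842 tip wrist 198.75841905858493 0.0918083012630103
```

View pics/t7d.png

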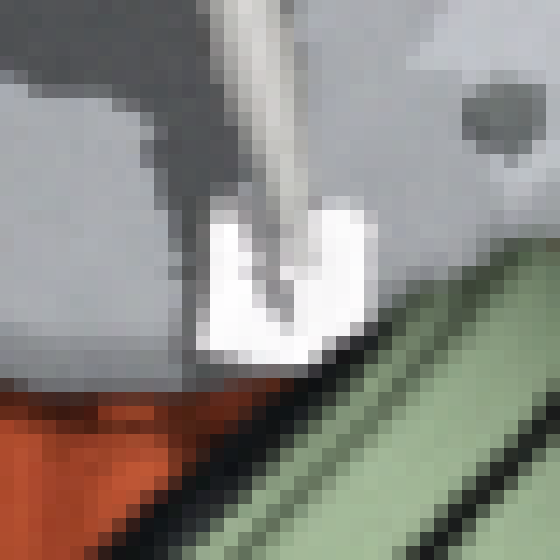

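Both cameras agree. In the wrist view the tip lies within 0.5 mm of the square's centre. In the top view the pointer is at 198.2° and the post at 197.9–198.1°. Next is the brake: I'll place the finger behind the knob, on the robot's side.

```bash
python3 - <<'E'
from h import *
go([0.460,-0.092,0.17])
E
```

```text
t 12.55 pos [ 0.3447 -0.2928  0.1945] delta tool mm [ 181.3 -144.2   23.2] F [0.1 0.2 0. ] q [-0.73  0.13  1.91  0.    1.05  0.45]
```

Emit:
jog_arm(
  motion=[
    [28, -26, 1, 0, 255],
    [28, -26, 2, 0, 255],
    [28, -26, 4, 0, 255],
    [28, -26, 4, 0, 255],
    [28, -24, 4, 0, 255],
    [28, -16, 4, 0, 255],
    [0, 0, 0, 0, 255],
    [0, 0, 0, 0, 255],
  ],
)

```text
time: 13.35
tool_pos: [0.4525, -0.0922, 0.174]
eef_rot: [0.982, 0.188, 0.016, 0.018]
ft_force: [-0.6, 0.2, -0.4]
width: 0.0002
```

```bash
python3 - <<'E'
from h import *
go([0.460,-0.092,0.09])
im,d=grab_frame("wrist");save(im,"w8.png")
for n in ["brake_pivot","brake_knob"]:
    r=models.tip_of("wrist",n); print(n,[(round(x["conf"],2),w("wrist",x["at"]).round(3).tolist()) for x in r[:3]])
E
```

```text
t 13.35 pos [ 0.4525 -0.0922  0.174 ] delta tool mm [ 5.  -0.9 84.2] F [-0.6  0.2 -0.4] q [-0.21  0.17  1.93 -0.02  1.    0.99]
brake_pivot [(0.9, [0.518, -0.144, 0.071])]
brake_knob [(0.79, [0.502, -0.082, 0.096])]
```

View pics/w8.png

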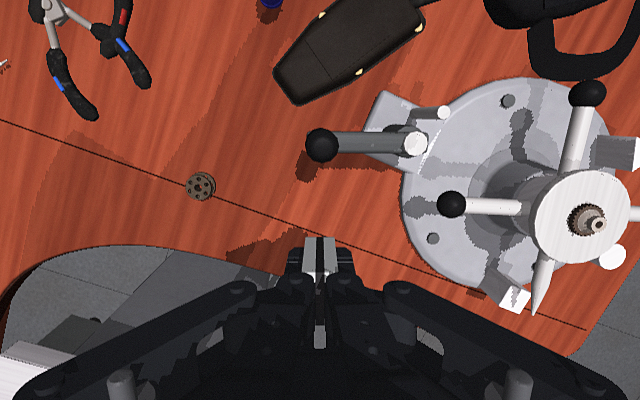

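The wrist picture shows the knob at (322,144), straight ahead of the fingertips at (320,245). The ball_3 arm at (452,204) is well off to the right. I'll descend.

Emit:
jog_arm(
  motion=[
    [0, -2, 30, 0, 255],
    [0, -2, 30, 0, 255],
    [0, 0, 15, 0, 255],
    [0, 0, 4, 0, 255],
    [0, 0, 0, 0, 255],
  ],
)

```text
time: 14.0
tool_pos: [0.4534, -0.0972, 0.0952]
eef_rot: [0.983, 0.182, 0.019, 0.02]
ft_force: [0.0, 0.1, -0.4]
width: -0.0002
```

```bash
cat > brake.py <<'E'
from h import *
PV=np.array([0.5190,-0.1450])
def plan(a0,a1,n,rad=0.070,z=0.09,off=0.022,turn=-1):
    s=state(); M=R.from_quat(s["eef_rot"]).as_matrix(); p=s["tool_pos"].copy(); go(p)
    print("tool x yaw",np.degrees(np.arctan2(M[1,0],M[0,0])).round(1))
    for a in np.radians(np.linspace(a0,a1,n)):
        u=np.array([np.cos(a),np.sin(a)]); tc=np.array([u[1],-u[0]])
        P=np.r_[PV+rad*u-off*tc,z]
        print(np.degrees(a).round(1),P.round(4),(M.T@(P-p)*1000).round(1))
E
python3 - <<'E'
from brake import *
plan(110,10,6)
E
```

```text
t 14.0 pos [ 0.4534 -0.0972  0.0952] delta tool mm [0. 0. 0.] F [ 0.   0.1 -0.4] q [-0.22  0.27  2.04 -0.03  0.79  1.  ]
tool x yaw 21.0
110.0 [ 0.4744 -0.0867  0.09  ] [23.2 -2.5  5.8]
90.0 [ 0.497 -0.075  0.09 ] [48.5 -5.4  6.4]
70.0 [ 0.5223 -0.0717  0.09  ] [73.3  0.6  7.5]
50.0 [ 0.5471 -0.0772  0.09  ] [94.5 14.6  8.7]
30.0 [ 0.5686 -0.0909  0.09  ] [109.6  35.1  10.1]
10.0 [ 0.5841 -0.1112  0.09  ] [116.8  59.5  11.4]
```

Emit:
jog_arm(
  motion=[
    [8, -1, 4, 0, 255],
    [8, -1, 1, 0, 255],
    [6, -1, 0, 0, 255],
    [6, -2, 0, 0.08, 255],
    [6, -2, 0, 0.08, 255],
    [6, -2, 0, 0.08, 255],
    [6, -2, 0, 0.08, 255],
    [0, 0, 0, 0, 255],
  ],
)

```text
time: 14.8
tool_pos: [0.5, -0.0721, 0.0951]
eef_rot: [0.999, 0.017, 0.024, 0.018]
ft_force: [-0.0, -0.1, 0.2]
width: 0.0
```

```bash
python3 - <<'E'
from brake import *
plan(100,10,10)
im,d=grab_frame("wrist");save(im,"w9.png")
for n in ["brake_pivot","brake_knob"]:
    r=models.tip_of("wrist",n); print(n,[(round(x["conf"],2),w("wrist",x["at"]).round(3).tolist()) for x in r[:3]])
E
```

```text
t 14.8 pos [ 0.5    -0.0721  0.0951] delta tool mm [0. 0. 0.] F [-0.  -0.1  0.2] q [-0.15  0.32  1.95 -0.04  0.81  1.41]
tool x yaw 2.0
100.0 [ 0.4852 -0.0799  0.09  ] [-15.3   7.1   4.6]
90.0 [ 0.497 -0.075  0.09 ] [-3.4  2.6  5. ]
80.0 [ 0.5095 -0.0722  0.09  ] [9.2 0.3 5.6]
70.0 [ 0.5223 -0.0717  0.09  ] [22.   0.2  6.2]
60.0 [ 0.5349 -0.0734  0.09  ] [34.6  2.3  6.9]
50.0 [ 0.5471 -0.0772  0.09  ] [46.6  6.5  7.6]
40.0 [ 0.5585 -0.0832  0.09  ] [57.7 12.8  8.4]
30.0 [ 0.5686 -0.0909  0.09  ] [67.6 21.   9.1]
20.0 [ 0.5773 -0.1004  0.09  ] [75.8 30.7  9.9]
10.0 [ 0.5841 -0.1112  0.09  ] [82.3 41.7 10.6]
brake_pivot [(0.72, [0.522, -0.146, 0.075])]
brake_knob [(0.73, [0.526, -0.077, 0.091])]
```

View pics/w9.png

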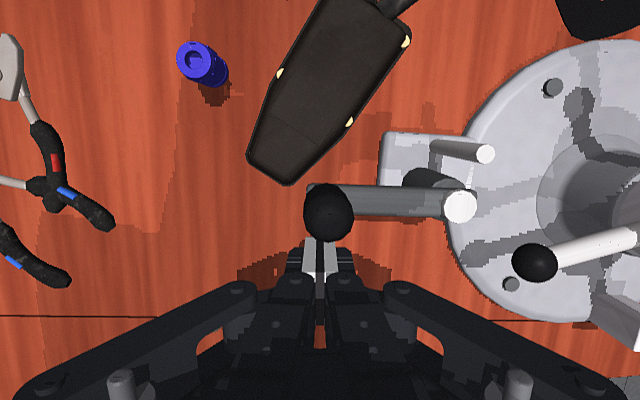

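The knob is at (327,212), directly in front of the fingers, and the lever is turning (about 86°). I'll continue.

Emit:
jog_arm(
  motion=[
    [7, -1, 3, 0.1, 255],
    [7, -1, 2, 0.1, 255],
    [7, -1, 1, 0.1, 255],
    [7, -1, 0, 0.1, 255],
    [7, -1, 0, 0.1, 255],
    [0, 0, 0, 0, 255],
  ],
)

```text
time: 15.55
tool_pos: [0.5319, -0.0725, 0.0907]
eef_rot: [0.971, -0.237, 0.025, 0.01]
ft_force: [-0.3, 0.2, -0.3]
width: 0.0001
```

```bash
python3 - <<'E'
from brake import *
plan(60,0,7)
im,d=grab_frame("wrist");save(im,"w10.png")
for n in ["brake_pivot","brake_knob"]:
    r=models.tip_of("wrist",n); print(n,[(round(x["conf"],2),w("wrist",x["at"]).round(3).tolist()) for x in r[:3]])
E
```

```text
t 15.55 pos [ 0.5319 -0.0725  0.0907] delta tool mm [0. 0. 0.] F [-0.3  0.2 -0.3] q [-0.14  0.37  1.88 -0.03  0.84  1.93]
tool x yaw -27.4
60.0 [ 0.5349 -0.0734  0.09  ] [ 3.1 -0.7  0.9]
50.0 [ 0.5471 -0.0772  0.09  ] [15.7 -2.9  1.5]
40.0 [ 0.5585 -0.0832  0.09  ] [28.5 -2.8  2.2]
30.0 [ 0.5686 -0.0909  0.09  ] [41.  -0.6  2.9]
20.0 [ 0.5773 -0.1004  0.09  ] [53.   3.8  3.6]
10.0 [ 0.5841 -0.1112  0.09  ] [64.1 10.2  4.2]
0.0 [ 0.589 -0.123  0.09 ] [73.8 18.5  4.8]
brake_pivot [(0.55, [0.522, -0.144, 0.072])]
brake_knob [(0.85, [0.556, -0.083, 0.095])]
```

View pics/w10.png

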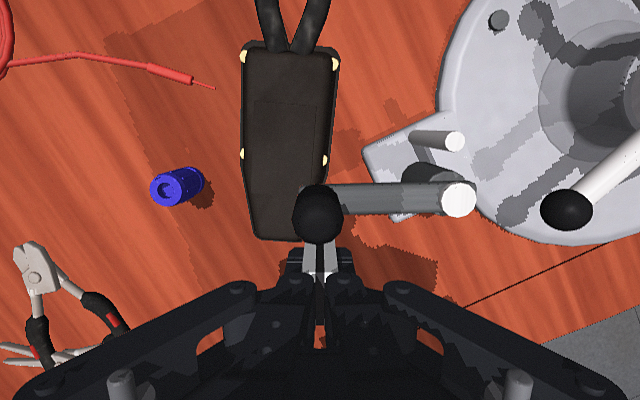

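Emit:
jog_arm(
  motion=[
    [7, -1, 0, 0.06, 255],
    [7, 0, 0, 0.06, 255],
    [7, 0, 0, 0.06, 255],
    [7, 1, 0, 0.06, 255],
    [0, 0, 0, 0, 255],
  ],
)

```text
time: 16.2
tool_pos: [0.5514, -0.0861, 0.0919]
eef_rot: [0.936, -0.351, 0.023, 0.007]
ft_force: [0.9, 0.1, -0.7]
width: -0.0
```

```bash
python3 - <<'E'
from brake import *
plan(40,0,5)
im,d=grab_frame("wrist");save(im,"w11.png")
for n in ["brake_pivot","brake_knob"]:
    r=models.tip_of("wrist",n); print(n,[(round(x["conf"],2),w("wrist",x["at"]).round(3).tolist()) for x in r[:3]])
E
```

```text
t 16.2 pos [ 0.5514 -0.0861  0.0919] delta tool mm [0. 0. 0.] F [ 0.9  0.1 -0.7] q [-0.16  0.4   1.83 -0.03  0.87  2.14]
tool x yaw -41.2
40.0 [ 0.5585 -0.0832  0.09  ] [ 3.3 -6.9  2.1]
30.0 [ 0.5686 -0.0909  0.09  ] [16.1 -7.7  2.7]
20.0 [ 0.5773 -0.1004  0.09  ] [28.7 -6.3  3.3]
10.0 [ 0.5841 -0.1112  0.09  ] [41.  -2.7  3.9]
0.0 [ 0.589 -0.123  0.09 ] [52.4  3.   4.4]
brake_pivot [(0.56, [0.518, -0.147, 0.075])]
brake_knob [(0.82, [0.575, -0.096, 0.098])]
```

View pics/w11.png

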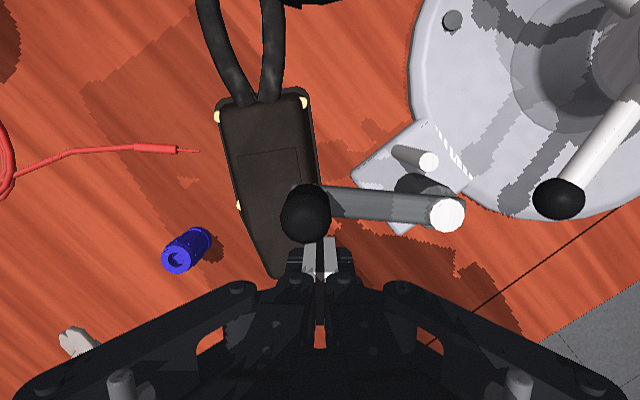

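The knob now sits left of the finger centre ((306,213) against 320), so I'll ease back, shift outward and keep pushing.

Emit:
jog_arm(
  motion=[
    [-3, -4, 1, 0.04, 255],
    [1, -4, 1, 0.04, 255],
    [5, 0, 0, 0.04, 255],
    [6, 0, 0, 0.04, 255],
    [6, 0, 0, 0.04, 255],
    [6, 1, 0, 0.04, 255],
    [0, 0, 0, 0, 255],
  ],
)

```text
time: 17.05
tool_pos: [0.5666, -0.0942, 0.091]
eef_rot: [0.888, -0.46, 0.022, 0.004]
ft_force: [0.3, -0.2, -0.8]
width: -0.0
```

```bash
python3 - <<'E'
from brake import *
plan(40,0,5)
im,d=grab_frame("wrist");save(im,"w12.png")
for n in ["brake_pivot","brake_knob"]:
    r=models.tip_of("wrist",n); print(n,[(round(x["conf"],2),w("wrist",x["at"]).round(3).tolist()) for x in r[:3]])
E
```

```text
t 17.05 pos [ 0.5666 -0.0942  0.091 ] delta tool mm [0. 0. 0.] F [ 0.3 -0.2 -0.8] q [-0.17  0.42  1.79 -0.03  0.89  2.37]
tool x yaw -54.8
40.0 [ 0.5585 -0.0832  0.09  ] [-13.7   0.3   0.4]
30.0 [ 0.5686 -0.0909  0.09  ] [-1.5 -3.5  1. ]
20.0 [ 0.5773 -0.1004  0.09  ] [11.2 -5.1  1.6]
10.0 [ 0.5841 -0.1112  0.09  ] [23.9 -4.5  2.1]
0.0 [ 0.589 -0.123  0.09 ] [36.4 -1.7  2.6]
brake_pivot [(0.65, [0.519, -0.146, 0.072]), (0.64, [0.519, -0.273, -0.001])]
brake_knob [(0.67, [0.586, -0.112, 0.099])]
```

View pics/w12.png

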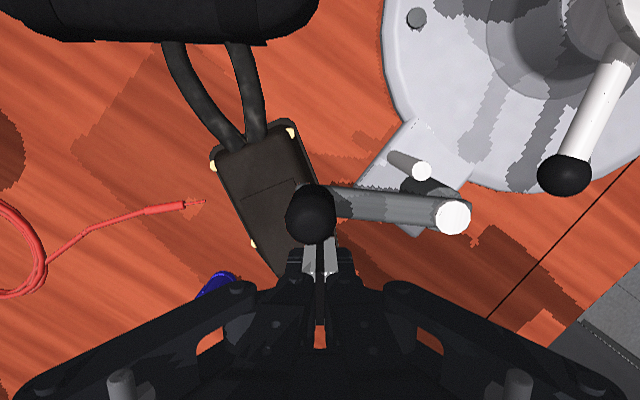

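Emit:
jog_arm(
  motion=[
    [4, -2, 0, 0.02, 255],
    [5, 0, 0, 0.02, 255],
    [5, 0, 0, 0.02, 255],
    [0, 0, 0, 0, 255],
  ],
)

```text
time: 17.6
tool_pos: [0.5753, -0.1042, 0.0913]
eef_rot: [0.873, -0.488, 0.021, 0.003]
ft_force: [-0.5, 0.2, -0.2]
width: -0.0
```

```bash
python3 - <<'E'
from brake import *
plan(20,0,3)
im,d=grab_frame("wrist");save(im,"w13.png")
for n in ["brake_pivot","brake_knob"]:
    r=models.tip_of("wrist",n); print(n,[(round(x["conf"],2),w("wrist",x["at"]).round(3).tolist()) for x in r[:3]])
E
```

```text
t 17.6 pos [ 0.5753 -0.1042  0.0913] delta tool mm [0. 0. 0.] F [-0.5  0.2 -0.2] q [-0.19  0.44  1.76 -0.02  0.9   2.42]
tool x yaw -58.4
20.0 [ 0.5773 -0.1004  0.09  ] [-2.2 -3.7  1.2]
10.0 [ 0.5841 -0.1112  0.09  ] [10.6 -3.8  1.7]
0.0 [ 0.589 -0.123  0.09 ] [23.2 -1.8  2.2]
brake_pivot [(0.62, [0.521, -0.142, 0.074])]
brake_knob []
```

View pics/w13.png

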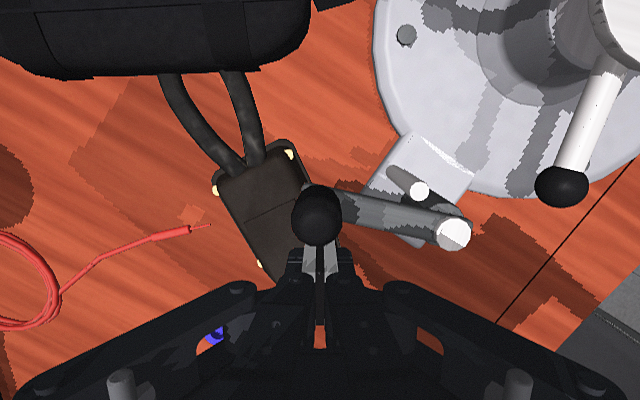

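Pin at (419,190), lever edge a little short of it. I'll push on in small steps and watch the force.

Emit:
jog_arm(
  motion=[
    [4, 0, 0, 0, 255],
    [4, 0, 0, 0, 255],
    [4, 0, 0, 0, 255],
    [0, 0, 0, 0, 255],
  ],
)

```text
time: 18.15
tool_pos: [0.5804, -0.1145, 0.0915]
eef_rot: [0.873, -0.487, 0.019, 0.003]
ft_force: [-0.1, -0.3, -0.2]
width: -0.0
```

```bash
python3 - <<'E'
from brake import *
plan(20,0,3)
E
```

```text
t 18.15 pos [ 0.5804 -0.1145  0.0915] delta tool mm [0. 0. 0.] F [-0.1 -0.3 -0.2] q [-0.2   0.45  1.75 -0.02  0.91  2.4 ]
tool x yaw -58.3
20.0 [ 0.5773 -0.1004  0.09  ] [-13.8  -4.7   1. ]
10.0 [ 0.5841 -0.1112  0.09  ] [-1.  -4.9  1.5]
0.0 [ 0.589 -0.123  0.09 ] [11.6 -2.8  2. ]
```

Emit:
jog_arm(
  motion=[
    [4, 0, 0, 0, 255],
    [3, 0, 0, 0, 255],
  ],
)

```text
time: 18.35
tool_pos: [0.581, -0.116, 0.0914]
eef_rot: [0.872, -0.489, 0.013, 0.001]
ft_force: [-5.0, 11.2, 5.7]
width: -0.0003
```

Emit:
jog_arm(
  motion=[
    [3, 0, 0, 0, 255],
    [3, 0, 0, 0, 255],
  ],
)

```text
time: 18.55
tool_pos: [0.5809, -0.1158, 0.0916]
eef_rot: [0.872, -0.49, 0.007, -0.002]
ft_force: [-4.4, 9.1, 3.5]
width: 0.0
```

```bash
python3 - <<'E'
from brake import *
plan(20,0,3)
im,d=grab_frame("wrist");save(im,"w14.png")
for n in ["brake_pivot","brake_knob"]:
    r=models.tip_of("wrist",n); print(n,[(round(x["conf"],2),w("wrist",x["at"]).round(3).tolist()) for x in r[:3]])
E
```

```text
t 18.55 pos [ 0.5809 -0.1158  0.0916] delta tool mm [0. 0. 0.] F [-4.4  9.1  3.5] q [-0.22  0.46  1.73 -0.    0.94  2.38]
tool x yaw -58.7
20.0 [ 0.5773 -0.1004  0.09  ] [-15.1  -4.8   1.5]
10.0 [ 0.5841 -0.1112  0.09  ] [-2.3 -5.1  1.7]
0.0 [ 0.589 -0.123  0.09 ] [10.3 -3.1  1.8]
brake_pivot [(0.76, [0.52, -0.143, 0.071])]
brake_knob [(0.65, [0.596, -0.135, 0.097])]
```

View pics/w14.png

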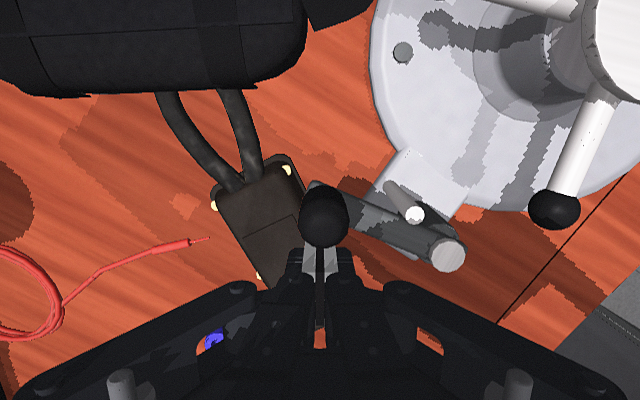

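The force rose to about 11 N with no further motion, and the lever lies against the pin, so it is at the stop. I'll back off and check.

Emit:
jog_arm(
  motion=[
    [-6, 0, 0, 0, 255],
    [-12, 0, -2, 0, 255],
    [-15, 0, -25, 0, 255],
    [-15, 0, -40, 0, 255],
    [-35, 10, -30, 0, 255],
    [-30, 25, -10, 0, 255],
    [-20, 40, 0, 0, 255],
    [-10, 45, 0, 0, 255],
  ],
)

```text
time: 19.5
tool_pos: [0.4037, -0.051, 0.1999]
eef_rot: [0.873, -0.488, 0.014, -0.004]
ft_force: [0.5, -0.2, -0.2]
width: 0.0
```

Emit:
jog_arm(
  motion=[
    [0, 40, 0, 0, 255],
    [0, 40, 0, 0, 255],
    [0, 20, 0, 0, 255],
    [0, 0, 0, 0, 255],
    [0, 0, 0, 0, 255],
  ],
)

```text
time: 20.0
tool_pos: [0.3105, -0.1037, 0.1991]
eef_rot: [0.873, -0.488, 0.018, -0.003]
ft_force: [0.5, -0.3, -0.3]
width: -0.0002
```

```bash
python3 look.py 15 top wrist scene; python3 - <<'E'
import cv2
a=cv2.imread('pics/t15.png')[160:290,230:440];cv2.imwrite('pics/t15c.png',cv2.resize(a,None,fx=3.8,fy=3.8,interpolation=2))
E
```

```text
top pointer_tip [(0.93, [0.426, -0.305, 0.072], 198.7, [366.0, 264.0])]
top ball_1 [(0.92, [0.485, -0.199, 0.073], 110.1, [317.0, 230.0]), (0.86, [0.541, -0.359, 0.072], 288.5, [396.0, 211.0]), (0.86, [0.6, -0.247, 0.073], 18.3, [345.0, 178.0])]
top square_post_top [(0.73, [0.426, -0.306, 0.047], 199.0, [365.0, 264.0])]
top round_post_top [(0.7, [0.498, -0.37, 0.049], 260.7, [398.0, 234.0])]
top three_sided_post_top [(0.59, [0.583, -0.343, 0.049], 316.1, [388.0, 193.0])]
top spindle_axis [(0.97, [0.515, -0.275, 0.072], 25.3, [355.0, 219.0])]
top brake_pivot [(0.64, [0.522, -0.14, 0.07], 86.3, [291.0, 210.0]), (0.46, [0.427, -0.301, 0.048], 196.5, [363.0, 264.0])]
top brake_knob [(0.66, [0.589, -0.133, 0.095], 61.9, [290.0, 175.0])]
wrist pointer_tip []
wrist ball_1 []
wrist square_post_top [(0.41, [0.595, 0.001, 0.024], 73.5, [17.0, 121.0])]
wrist round_post_top []
wrist three_sided_post_top []
wrist spindle_axis []
wrist brake_pivot [(0.7, [0.522, -0.145, 0.075], 86.1, [111.0, 4.0])]
wrist brake_knob []
scene pointer_tip [(0.8, [0.43, -0.305, 0.073], 199.1, [283.0, 231.0]), (0.52, [
[... 154 characters left out ...]
285.0, 198.0]), (0.78, [0.601, -0.248, 0.074], 17.5, [346.0, 198.0])]
scene square_post_top [(0.83, [0.43, -0.302, 0.049], 197.2, [283.0, 241.0]), (0.17, [0.518, -0.271, -0.004], 46.3, [316.0, 244.0])]
scene round_post_top [(0.81, [0.497, -0.369, 0.052], 260.4, [331.0, 249.0])]
scene three_sided_post_top [(0.72, [0.59, -0.339, 0.044], 320.3, [364.0, 232.0])]
scene spindle_axis [(0.63, [0.518, -0.275, 0.071], 9.7, [317.0, 214.0])]
scene brake_pivot [(0.55, [0.523, -0.148, 0.069], 85.6, [292.0, 188.0])]
scene brake_knob [(0.85, [0.591, -0.136, 0.094], 60.8, [317.0, 170.0])]
t 21.35 pos [ 0.3101 -0.1037  0.1987] delta tool mm [0. 0. 0.] F [-0.2 -1.1  0. ] q [-0.36 -0.07  2.12  0.    1.06  2.23]
```

View pics/t15c.png

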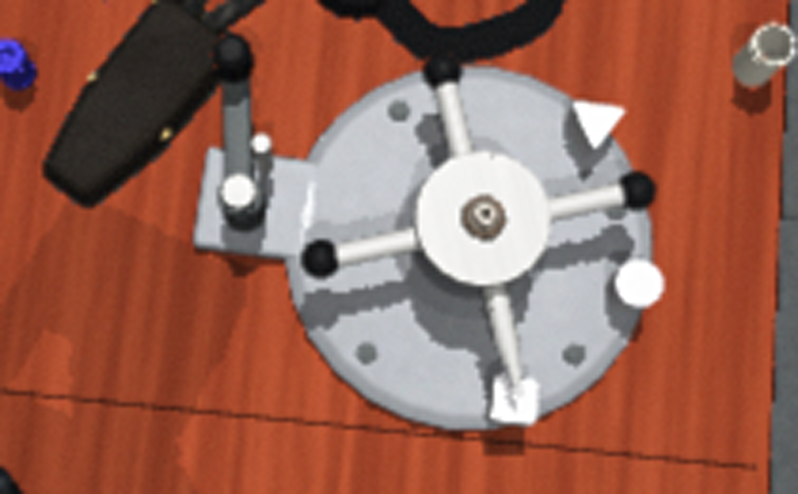

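View pics/s15.png

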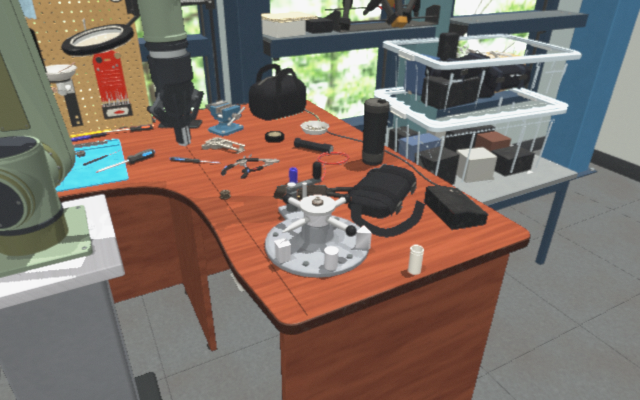

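```bash
python3 - <<'E'
from h import *
f=lambda u,v,z: ray("top",230+u/3.8,160+v/3.8,z)[:2]
a=lambda v:np.degrees(np.arctan2(v[1],v[0]))
pv=f(238,193,.079);kn=f(233,57,.112);pin=f(262,143,.077)
g=lambda u,v,z: ray("top",190+u/2.9,130+v/2.9,z)[:2]
p0=g(299,234,.079);k0=g(197,252,.112)
print("now",pv,kn,a(kn-pv),"pin",pin,a(pin-pv),np.linalg.norm(pin-pv),"start",p0,k0,a(k0-p0),"turned rad",np.radians(a(k0-p0)-a(kn-pv)))
d=kn-pv;d/=np.linalg.norm(d);print("pin dist from lever axis mm",1000*(d[0]*(pin-pv)[1]-d[1]*(pin-pv)[0]))
im,_=grab_frame("scene");x=im[150:215,270:340];cv2.imwrite("pics/s15c.png",cv2.resize(x,None,fx=10,fy=9,interpolation=2)[:,:,::-1])
E
```

```text
now [ 0.51823761 -0.14545954] [ 0.58499213 -0.1370293 ] 7.197619910967338 pin [ 0.54752503 -0.15520558] -18.406012443594307 0.03086646009826906 start [ 0.51854398 -0.1464024 ] [ 0.49335915 -0.08132432] 111.15613945757732 turned rad 1.814418451587227
pin dist from lever axis mm -13.33872222784278
```

View pics/s15c.png

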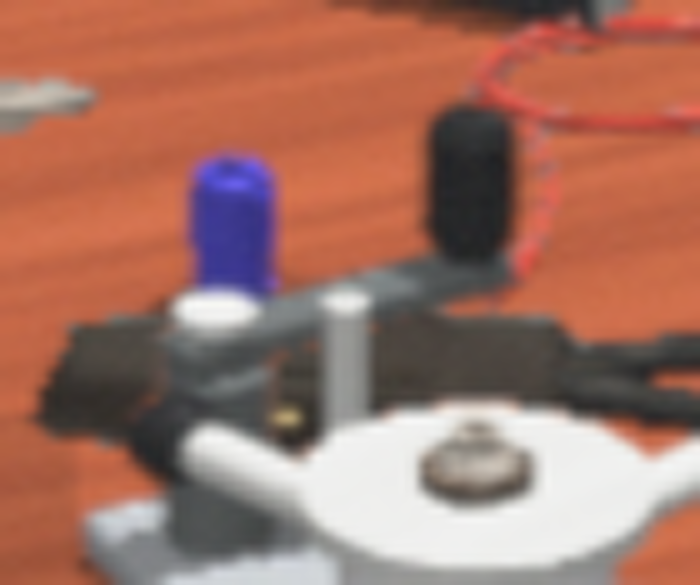

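```bash
python3 -c "
from plant import env,state
print(env.sign_off(),state()['time'])"
```

```text
the job is handed in; nothing more can be done
the job is handed in; nothing more can be done
```

The pointer stands over the middle of the square post, the brake lever is home against its stop pin, and the job is handed in. It took about 21 s of the 64 s allowed.

- **Pointer:** I pushed the pointer rod about 105° anticlockwise with the shut fingers. At the close wrist check, before the brake was pushed, the tip was within about 0.5 mm of the square's centre. After the brake was home, the top camera's networks put tip and post at 198.7° and 199.0°. The scene camera put them at 199.1° and 197.2°, about 3 mm apart and within its error.
- **Brake:** I pushed the knob until the lever stopped moving at about 11 N. The top image gives 1.81 rad turned from its start, which the 1.83 rad full travel bears out, and both cameras show the lever against the pin.
- **Surroundings:** I touched no loose part; the sleeve and piston show in place in the last pictures. I did not measure the three loose parts again. The fingers stayed shut, and the arm ended clear at 0.2 m height.
- **Off plan:** The tool dipped to about 51 mm once during the first push. I raised it before it came near a post.

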